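# Open the humidifier's filler for topping up

## Task

The humidifier is due for topping up: open its filler and put the cap aside. Flip the yellow tab up and unscrew the blue cap by it, gently and by feel, until the thread lets go: do not wrench it against its stop, do not pull while it still holds, and do not lean on the humidifier. Then lift the cap out and set it down, not drop it, upright in the free part of the shallow tray, wholly inside its rim, and leave everything else where it is.

Things in the scene. Friction and masses are not known exactly. Their poses are not given: they have to be found in the camera images.
- unit: the humidifier: a white bench box, fixed, 240 mm deep (its x) x 260 mm wide (its y) x 105 mm high. Origin: centre of its underside; x points to its back, the control panel is on its -x side. Its top also carries a grey sensor gland (32 mm across, 16 mm high, at x 85, y -90 mm) and the sample pot
- unit_port (a point): centre of the mouth of the humidifier's black filler neck, level with its rim, 115 mm above the bench. The neck is a ring, 76 mm outer and 64 mm inner diameter, that stands 10 mm above the box's top. Thread: quarter-turn, rising about 1.6 mm per rad; its clocking in the neck is unmarked and differs from start to start. A sprung seal at its bottom pushes the cap up (5 to 7 N when closed)
- cap: the filler cap (90 to 160 g): a blue disc, 58 mm across, 8 mm thick, standing 4 mm proud of the neck, on a white plug, 38 mm across, reaching 22 mm below the disc, with two thread lugs (57 mm over them). Origin: centre of the plug's underside; z up along the screw axis; disc top at z = 30 mm. The tab's hinge pin lies along the cap's y at z = 35.5 mm, x = 0; the folded tab points along +x
- cap_top (a point): centre of the top of the cap's disc. It unscrews anticlockwise from above, stiffly (about 0.15 N m). After 0.2 to 1.3 rad the lugs reach a gap 0.16 rad wide, where alone the cap lifts freely (the seal helps it up by some mm); at the gap's far end (0.4 to 1.5 rad) a hard stop, felt as a sharp rise in torque. Elsewhere the thread holds it. Raised 31 mm it is clear of the neck
- cap_tab (a joint): the cap's yellow flip-up tab, rad: 0 folded flat, 1.57 upright on the cap's axis, 1.6 its end stop. Its hinge rubs (0.03 N m), so it stays where left. 30 mm wide (along the hinge), 8 mm thick, reaching 50 mm from the hinge pin; folded, its end overhangs the neck by 12 mm with 15 mm of free room over the box's top, and its sides can be pinched there from above
- tab_lip (a point): a point in the tab, 43 mm from the hinge pin, mid width and mid thickness, near the free end. Its x points along the tab away from the hinge, y along the hinge, z out of the tab's face that is up when folded
- tray: a shallow aluminium tray with a pale green liner, 170 mm (its x) x 260 mm (its y), walls 3 mm thick and 14 mm high, floor 3 mm thick, fixed. Origin: centre of its underside
- tray_free (a point): centre of the free half of the tray, on its floor, 52 mm from the tray's centre along its +y; the petri dish lies in the other half
- dish: a closed clear petri dish, 88 mm across, 15 mm high, lying in the -y half of the tray; a bystander. Origin: centre of its underside
- pot: a white sample pot with red lid, 44 mm across, 48 mm high, standing on the humidifier's top near its back left corner; a bystander. Origin: centre of its underside
- wash_a: a white wash bottle with blue cap and spout, 66 mm across, about 200 mm high; a bystander. Origin: centre of its underside
- wash_b: a white wash bottle with white cap and spout, 66 mm across, about 200 mm high; a bystander. Origin: centre of its underside
- tipbox: a green pipette-tip box with clear lid, 85 x 120 x 60 mm; a bystander. Origin: centre of its underside
- beaker: a glass beaker, 72 mm across, 85 mm high; a bystander. Origin: centre of its underside
Not all that is in view belongs to the job. There is more than one size of the cap; the job needs the middle-sized.

How it is judged (in metres and radians):
On the way, in this order (a step that is already met when the one before it is completed fails the run):
1. the tab stands up (over 1.25 rad) while the cap is still closed (value of joint cap_tab above 1.25 rad and z of cap in the frame of unit below 0.096 m), for 0.1 s.
2. the cap is unscrewed and lifted clear of the neck (raised by more than 31 mm) (z of cap in the frame of unit above 0.122 m), for 0.1 s.
At the end, for the whole second after the job is handed in: the cap stands in the tray on its plug, upright within 0.12 rad, at rest, its disc wholly inside the tray's rim (centre within 58 mm of the tray's centre along the tray's x and 102 mm along its y), its underside on the tray's floor within 4 mm (x of cap in the frame of tray between -0.058 and 0.058 m and y of cap in the frame of tray between -0.102 and 0.102 m and z of cap in the frame of tray below 0.007 m and angle between cap's own z axis and vertical below 0.12 rad and linear speed of cap below 0.02 m/s); the robot touches nothing.
It fails at once if the cap is wrenched or pulled against the neck with more than 28 N (contact force between cap and unit above 28 N).
It fails at once if the fingers press on the humidifier with more than 25 N (contact force between the fingers and unit above 25 N).
It fails at once if the cap is dropped: let go over the tray more than 15 mm above its floor (contact force between the fingers and cap below 0.02 N and horizontal distance between cap and tray below 0.14 m and z of cap in the frame of tray above 0.018 m).
It fails at once if a bystander is moved by more than 25 mm or tipped (distance of any of dish, pot, wash_a, wash_b, tipbox, beaker from where it was at the start of the episode above 0.025 m or angle between any of dish, pot, wash_a, wash_b, tipbox, beaker's own z axis and vertical above 0.35 rad).
It also fails if it takes over 72 s, if anything falls off the work surface, if the arm or the gripper's body presses on something with over 40 N, if the wrist force passes 120 N, or if a joint passes its speed limit or range.

## Robot

A 6-joint arm with a two-finger parallel gripper is mounted at the origin on the work surface. World frame = base frame: x ahead of the robot, y to its left, z up, the work surface at z = 0. Lengths are in mm, angles in rad, forces in N, time in s.
With the tool pointing down it reaches from about 350 to 875 mm from the base axis. Payload 4.2 kg.
Tool frame: the origin (TCP) lies between the finger pads; the fingertips stand 25 mm ahead of it and the grasp point (between the pads) lies 6 mm ahead of it; z points along the fingers, y is the line along which they close (so a half turn about z gives the same grasp; the last joint's range is limited). The gripper opens to 85 mm and grips with 20 to 120 N. Pads are 22 mm wide; open, the fingers measure 114 mm over their backs; the gripper's body (76 mm by 85 mm) begins 54 mm behind the grasp point. The pads swing forward as they close: fully open they stand 13 mm farther back than shut.
Start: joints at [-1.057, 0.385, 0.008, 0, -1.194, -0.259], TCP at [157.549, -604.795, 256.312] pointing down, gripper open.
Joint ranges: [-3.14, 3.14], [-1.21, 2.06], [-1.07, 1.41], [-3.16, 2.05], [-2.99, -0.16], [-3.1, 3.1]. Speed limits (rad/s): [2.79, 2.79, 3.14, 3.14, 3.14, 3.14].

## Interface

Orientations are given as a unit quaternion [x, y, z, w].
In Python, from bench import arm gives the robot as it stands.
- The arm moves only by the shell command python3 -m pendant 'ROWS'. ROWS is JSON, a list of rows, each a list of 7 numbers: the shift along the tool's x, y, z in m, then the turn, a rotation vector about the tool's x, y, z in degrees, then the finger opening in m, from 0 to 0.0854. In form: [[x, y, z, wx, wy, wz, fingers], ...]. A call has 1 to 12 rows; each row shifts and turns the commanded pose from where the row before left it, along the tool's axes as they then stand; what a row does not reach is not made up. A row lasts 1/10 s, in which the tool goes at most 50 mm and 8.59 degrees, less where a joint would pass 70% of its speed; a pose out of reach is approached as far as the arm can. A call is refused whole if a number of a shift passes 0.05 or a number of a turn 8.59, either way. A call with a gripper value outside its range is refused whole. The fingers move at their own pace and stop on an object; the grip force is fixed at half the most. Time passes only in rows, so rows that do not move let the fingers close. It gives the time, the measured TCP pose, the force, the opening and the grip force at its end, in the units of the state.
- arm.read_state(): the state, without advancing time (a new reading comes with each control period).
- arm.get_image(name): name is "scene" or "top" or "wrist"; returns a dict with "image" (420x560x3 uint8, red, green, blue), "fx", "fy", "cx", "cy" (pixels), "xyz" and "rotation" of the camera in the world. Camera axes: x right, y down, z forward; pixel columns grow to the right and rows downward; lengths in mm; the calibration is good to about 2 mm. A picture is of the moment at which its call begins. There is no depth.
- arm.job_done(): hands the job in; it is judged then, once.
The state is a dict: "clock": time; "joints": joint angles; "joint_vel": joint speeds; "joint_efforts": joint torques, N m; "position": TCP position; "ee_rot": TCP orientation; "contact_force": force on the tool from outside, world axes, zero at the start; "wrist_torque": the same for the moment, N m; "gripper_width": finger opening in mm; "grasp_force": force on a finger pad.
Only numpy, scipy, OpenCV 4.12 (cv2) and the standard library are available. Lean on these libraries where they do the work, as an engineer would, in place of code of your own. Each camera call takes 0.05 s, during which the arm holds its last target. There are 200 camera calls.

## Working session

There is one attempt and no reset: what is moved stays moved. The work goes in short steps, Python scripts to look and compute and a shell command to move; the robot and the scene stay as the last step left them, time stands still between calls to the robot, and variables do not carry over. Pictures are saved under pics/ and viewed, at most 10 in all, crops included, and the job is handed in when it is done.

```bash
mkdir -p pics
cat > h.py <<'E'
from bench import arm
import numpy as np, cv2, json
from scipy.spatial.transform import Rotation as R
def snap(name,fn):
    d=arm.get_image(name); cv2.imwrite(f'pics/{fn}.png',d['image'][:,:,::-1])
    np.savez(f'pics/{fn}.npz',**{k:np.array(v) for k,v in d.items() if k!='image'})
    return d
def cam(fn):
    return np.load(f'pics/{fn}.npz')
def rot(c):
    r=np.array(c['rotation'],float)
    return r if r.shape==(3,3) else R.from_quat(r).as_matrix()
def px2w(c,u,v,z):
    d=rot(c)@np.array([(u-c['cx'])/c['fx'],(v-c['cy'])/c['fy'],1.]); p=np.array(c['xyz'],float)
    return p+d*(z-p[2])/d[2]
def w2px(c,p):
    q=rot(c).T@(np.array(p,float)-c['xyz']); return q[0]/q[2]*c['fx']+c['cx'],q[1]/q[2]*c['fy']+c['cy']
E
python3 - <<'E'
from h import *
for n in('scene','top'):
    d=snap(n,n+'0'); print(d['xyz'],d['rotation'],d['fx'])
a=cv2.imread('pics/scene0.png');b=cv2.imread('pics/top0.png')
cv2.imwrite('pics/both.png',cv2.resize(b,(800,600)));
print(arm.read_state())
E
```

```text
[1692.18199874  309.71458193 1074.85263168] [ 0.55033146  0.71341015 -0.34808402 -0.2588798 ] 474.8222724203387
[ 258.59841328  -24.54985086 1525.39535662] [ 0.7095913  -0.69823052  0.06605743 -0.06775502] 510.5962107313699
{'clock': 0.1, 'joints': array([-1.05736824e+00,  3.85511968e-01,  6.76812093e-03, -3.94692444e-04,
       -1.19399669e+00, -2.58593308e-01]), 'joint_vel': array([-8.33196488e-05, -8.15398504e-04,  4.53411139e-03,  2.30639052e-03,
        1.69152696e-03, -2.06247041e-03]), 'joint_efforts': array([-3.83505412e-04, -3.93320525e+01,  1.88929653e+01,  4.19797316e+00,
       -2.57698885e-03,  1.46491427e-06]), 'position': array([ 157.4446661 , -604.36684726,  255.31959991]), 'ee_rot': array([-1.27000633e-01,  9.91902143e-01,  9.69638024e-04, -1.96059796e-04]), 'contact_force': array([ 0.20756386, -1.26489298,  0.61216265]), 'wrist_torque': array([ 0.03821453, -0.02116166,  0.02204753]), 'grasp_force': 0.0, 'gripper_width': 85.29566952482945}
```

View pics/both.png

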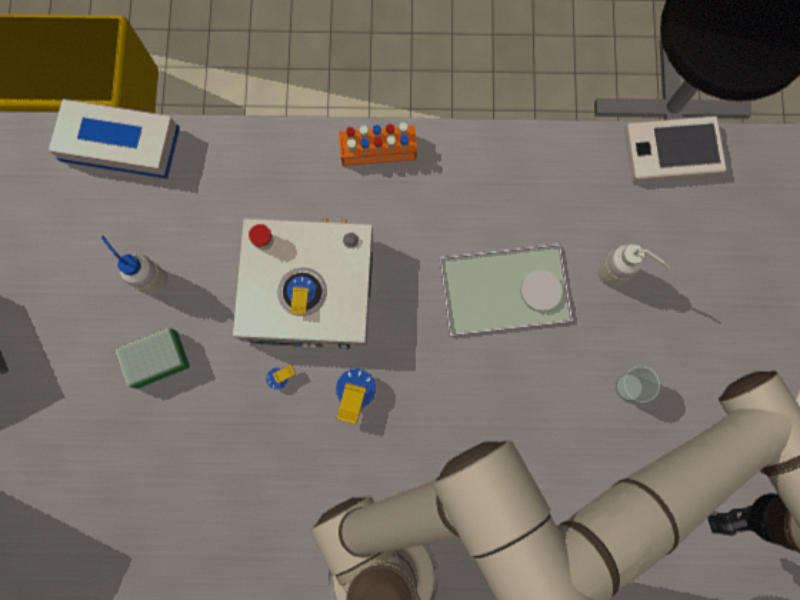

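View pics/scene0.png

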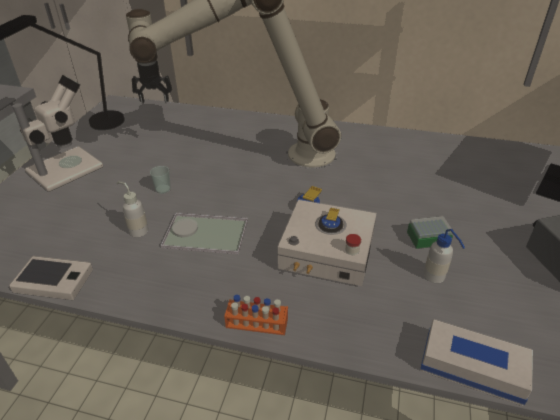

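The top view (800-wide) shows the humidifier at about (303,282), its cap at (302,291) with the tab pointing towards the robot (image down), and the tray at (508,290) with the dish on its right, so its free half is on the left. Next I'll enlarge the cap and tray.

Run:
```python
import cv2,numpy as np
b=cv2.imread('pics/top0.png')
a=cv2.resize(b[150:245,160:265],None,fx=6,fy=6,interpolation=cv2.INTER_CUBIC)
t=cv2.resize(b[165:240,305:405],None,fx=1.5,fy=1.5)
im=np.zeros((570,790,3),np.uint8); im[:a.shape[0],:a.shape[1]]=a; im[:t.shape[0],635:635+t.shape[1]]=t
cv2.imwrite('pics/crop1.png',im)
```

```text
(no output)
```

View pics/crop1.png

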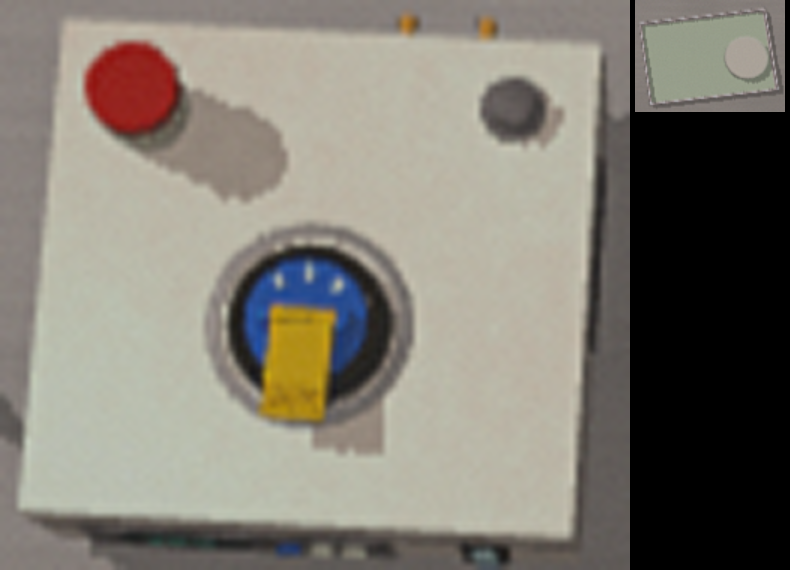

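Run:
```python
from h import *
c=cam('top0'); f=lambda x,y,z:px2w(c,160+x/6,150+y/6,z)
K=[f(*p,105) for p in((65,20),(602,42),(575,540),(20,510))]; print('box',np.round(K,1),np.mean(K,0))
print('widths',[np.linalg.norm(K[i]-K[i-1]) for i in range(4)])
print('neck',f(310,324,115),'disc',f(306,320,119))
h=f(304,308,128.5);e=f(293.5,417,128.5);print('tab',h,e,np.linalg.norm(e-h),np.degrees(np.arctan2(*(e-h)[1::-1])))
print('pin',e+(h-e)/np.linalg.norm(h-e)*50,'lip',e+(h-e)/np.linalg.norm(h-e)*7)
g=lambda x,y,z:px2w(c,305+(x-635)/1.5,165+y/1.5,z)
T=[g(*p,14) for p in((641,25),(767,10),(779,90),(652,105))];print('tray',np.round(T,1),np.mean(T,0),g(746,57,18))
b=np.mean(T,0);d=(T[0]+T[3])/2-(T[1]+T[2])/2;d/=np.linalg.norm(d);print('free',b+52*d,np.degrees(np.arctan2(d[1],d[0])))
```

```text
box [[702.8 295.9 105. ]
 [695.9  36.3 105. ]
 [453.6  43.3 105. ]
 [463.6 303.6 105. ]] [578.93972648 169.770418   105.        ]
widths [np.float64(239.33698028770178), np.float64(259.7213871585951), np.float64(242.37775656827057), np.float64(260.45376637063197)]
neck [552.61415643 170.0320584  115.        ] disc [553.66702765 171.43552953 119.        ]
tab [557.37629781 171.27970968 128.5       ] [505.68013495 174.01398385 128.5       ] 51.768421938683 176.97237629048493
pin [555.61034426 171.37311315 128.5       ] lip [512.67036425 173.64426195 128.5       ]
tray [[ 648.  -110.1   14. ]
 [ 683.7 -367.    14. ]
 [ 518.4 -386.7   14. ]
 [ 484.  -132.8   14. ]] [ 583.53434824 -249.13182794   14.        ] [ 584.01428435 -321.32036787   18.        ]
free [ 576.46972342 -197.61395651   14.        ] 97.80824659489939
```

```bash
cat >> h.py <<'E'
def plan(pts,R0=None,start=None):
    s=arm.read_state(); r=R.from_quat(s['ee_rot']) if R0 is None else R0
    p=np.array(s['position'] if start is None else start)
    for q in pts:
        d=r.inv().apply(np.array(q)-p); n=int(np.ceil(np.abs(d).max()/45)); print(q,'tool mm',np.round(d,1),'rows',n,'each m',np.round(d/n/1000,4)); p=np.array(q,float)
def st():
    s=arm.read_state(); e=R.from_quat(s['ee_rot']).as_matrix()
    print(round(s['clock'],2),'p',np.round(s['position'],1),'yaw(y)',np.round(np.degrees(np.arctan2(e[1,1],e[0,1])),1),'z',np.round(e[:,2],3),'F',np.round(s['contact_force'],1),'T',np.round(s['wrist_torque'],3),'w',round(s['gripper_width'],1),'g',round(s['grasp_force'],1),'j',np.round(s['joints'],2))
E
python3 - <<'E'
from h import *
st()
plan([[157,-604,300],[480,-250,300],[508,173.7,250]])
E
```

```text
0.1 p [ 157.4 -604.4  255.3] yaw(y) 104.6 z [-0.001  0.002 -1.   ] F [ 0.2 -1.3  0.6] T [ 0.038 -0.021  0.022] w 85.3 g 0.0 j [-1.06  0.39  0.01 -0.   -1.19 -0.26]
[157, -604, 300] tool mm [  0.3   0.6 -44.7] rows 1 each m [ 0.0003  0.0006 -0.0447]
[480, -250, 300] tool mm [-401.8  261.2    0.5] rows 9 each m [-0.0446  0.029   0.0001]
[508, 173.7, 250] tool mm [-133.9  402.9   50.8] rows 9 each m [-0.0149  0.0448  0.0056]
```

```bash
python3 -m pendant '[[0,0,-0.045,0,0,0,0.0854],[-0.0365,0.0237,0,0,0,0,0.0854],[-0.0365,0.0237,0,0,0,0,0.0854],[-0.0365,0.0237,0,0,0,0,0.0854],[-0.0365,0.0237,0,0,0,0,0.0854],[-0.0365,0.0237,0,0,0,0,0.0854],[-0.0365,0.0237,0,0,0,0,0.0854],[-0.0365,0.0237,0,0,0,0,0.0854],[-0.0365,0.0237,0,0,0,0,0.0854],[-0.0365,0.0237,0,0,0,0,0.0854],[-0.0365,0.0237,0,0,0,0,0.0854],[-0.0365,0.0237,0,0,0,0,0.0854]]'
python3 -m pendant '[[-0.0122,0.0366,0.0042,0,0,0,0.0854],[-0.0122,0.0366,0.0042,0,0,0,0.0854],[-0.0122,0.0366,0.0042,0,0,0,0.0854],[-0.0122,0.0366,0.0042,0,0,0,0.0854],[-0.0122,0.0366,0.0042,0,0,0,0.0854],[-0.0122,0.0366,0.0042,0,0,0,0.0854],[-0.0122,0.0366,0.0042,0,0,0,0.0854],[-0.0122,0.0366,0.0042,0,0,0,0.0854],[-0.0122,0.0366,0.0042,0,0,0,0.0854],[-0.0122,0.0366,0.0042,0,0,0,0.0854],[-0.0122,0.0366,0.0042,0,0,0,0.0854]]'
python3 -m pendant '[[0,0,0,0,0,8.5,0.0854],[0,0,0,0,0,8.5,0.0854],[0,0,0,0,0,0.6,0.0854],[0,0,0,0,0,0,0.0854],[0,0,0,0,0,0,0.0854]]'
python3 - <<'E'
from h import *
st()
plan([[508,173.7,200]])
d=snap('wrist','w1');print(d['xyz'])
print([np.round(w2px(cam('w1'),p)) for p in([554,171,119],[511,173.5,128])])
E
```

```text
clock: 1.3
position: [481.1, -249.7, 301.1]
ee_rot: [-0.127, 0.992, 0.0, -0.0]
contact_force: [-0.2, -1.5, -1.3]
gripper_width: 85.7
grasp_force: 0.0
clock: 2.4
position: [508.3, 173.7, 254.6]
ee_rot: [-0.127, 0.992, -0.0, -0.0]
contact_force: [1.1, -0.0, 1.2]
gripper_width: 85.8
grasp_force: 0.0
clock: 2.9
position: [508.7, 171.8, 255.1]
ee_rot: [0.025, 1.0, -0.0, -0.0]
contact_force: [-0.3, 0.4, 0.2]
gripper_width: 85.5
grasp_force: 0.0
2.9 p [508.7 171.8 255.1] yaw(y) 87.1 z [-0. -0. -1.] F [-0.3  0.4  0.2] T [ 0.015 -0.004 -0.034] w 85.5 g 0.0 j [ 0.63  0.24 -0.21 -0.   -1.12 -2.25]
[508, 173.7, 200] tool mm [ 0.8  1.9 55.1] rows 2 each m [0.0004 0.0009 0.0275]
[436.99180843 175.40547702 372.22100405]
[array([281., 260.]), array([282., 212.])]
```

View pics/w1.png

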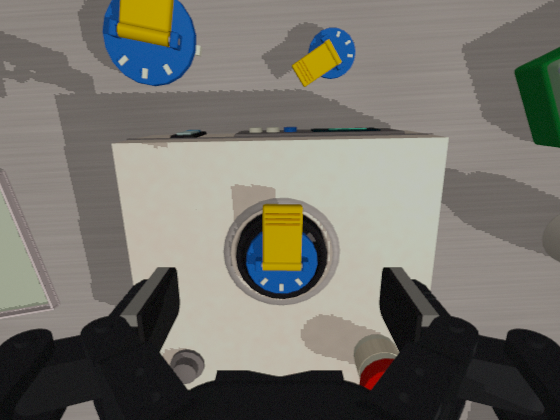

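The wrist view shows the tab end at (283,206) and the disc at (282,260). Both match my estimate, so the yaw is right and I'll descend to pinch.

```bash
python3 -m pendant '[[0.0005,0.001,0.03,0,0,0,0.05],[0.0003,0.0009,0.03,0,0,0,0.05],[0,0,0.03,0,0,0,0.05],[0,0,0.014,0,0,0,0.05],[0,0,0.012,0,0,0,0.05],[0,0,0,0,0,0,0.05],[0,0,0,0,0,0,0.05]]'
python3 -m pendant '[[0,0,0,0,0,0,0.038],[0,0,0,0,0,0,0.034],[0,0,0,0,0,0,0.031],[0,0,0,0,0,0,0.028],[0,0,0,0,0,0,0.028],[0,0,0,0,0,0,0.028]]'
python3 - <<'E'
from h import *
st()
d=snap('wrist','w2')
E
```

```text
clock: 3.65
position: [508.6, 174.2, 139.7]
ee_rot: [0.026, 1.0, 0.0, 0.001]
contact_force: [0.1, -0.7, -0.0]
gripper_width: 49.8
grasp_force: 0.0
clock: 4.25
position: [508.3, 174.1, 139.5]
ee_rot: [0.026, 1.0, 0.0, 0.0]
contact_force: [-0.5, -0.3, 1.2]
gripper_width: 28.8
grasp_force: 38.6
4.25 p [508.3 174.1 139.5] yaw(y) 87.0 z [ 0.001  0.    -1.   ] F [-0.5 -0.3  1.2] T [-0.064  0.012 -0.001] w 28.8 g 38.6 j [ 0.63  0.35 -0.37  0.   -0.85 -2.26]
```

View pics/w2.png

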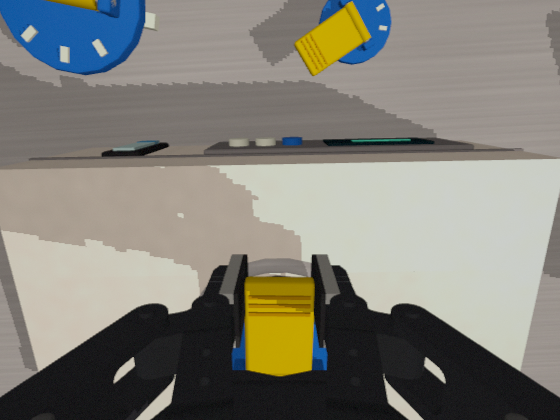

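```bash
python3 -m pendant '[[-0.00116,0,-0.00319,0,4,0,0.028],[-0.00116,0,-0.00319,0,4,0,0.028],[-0.00116,0,-0.00319,0,4,0,0.028],[0,0,0,0,0,0,0.028]]'
python3 -c "
from h import *
st()"
```

```text
clock: 4.7
position: [513.1, 173.7, 148.2]
ee_rot: [0.027, 0.994, 0.003, -0.105]
contact_force: [-3.6, 0.2, 3.1]
gripper_width: 28.7
grasp_force: 38.8
4.7 p [513.1 173.7 148.2] yaw(y) 86.9 z [-0.209  0.011 -0.978] F [-3.6  0.2  3.1] T [-0.008  0.197 -0.008] w 28.7 g 38.8 j [ 0.56  0.44 -0.17 -0.13 -1.14 -2.12]
```

Forces are low, so I'll continue.

```bash
python3 -m pendant '[[-0.00116,0,-0.00319,0,4,0,0.028],[-0.00116,0,-0.00319,0,4,0,0.028],[-0.00116,0,-0.00319,0,4,0,0.028],[-0.00116,0,-0.00319,0,4,0,0.028],[0,0,0,0,0,0,0.028]]'
python3 -m pendant '[[-0.00116,0,-0.00319,0,4,0,0.028],[-0.00116,0,-0.00319,0,4,0,0.028],[-0.00116,0,-0.00319,0,4,0,0.028],[-0.00116,0,-0.00319,0,4,0,0.028],[0,0,0,0,0,0,0.028]]'
python3 -c "
from h import *
st()"
```

```text
clock: 5.2
position: [520.6, 173.3, 158.3]
ee_rot: [0.026, 0.97, 0.006, -0.242]
contact_force: [-1.8, -0.0, 3.4]
gripper_width: 29.0
grasp_force: 38.9
clock: 5.7
position: [530.9, 172.7, 166.0]
ee_rot: [0.025, 0.927, 0.009, -0.375]
contact_force: [-2.1, 0.3, 4.9]
gripper_width: 28.7
grasp_force: 38.8
5.7 p [530.9 172.7 166. ] yaw(y) 87.0 z [-0.695  0.036 -0.718] F [-2.1  0.3  4.9] T [ 0.046 -0.23   0.015] w 28.7 g 38.8 j [ 0.43  0.7   0.26 -0.34 -1.82 -2.02]
```

```bash
python3 -m pendant '[[-0.00116,0,-0.00319,0,4,0,0.028],[-0.00116,0,-0.00319,0,4,0,0.028],[-0.00116,0,-0.00319,0,4,0,0.028],[0,0,0,0,0,0,0.028]]'
python3 -m pendant '[[0,0,0,0,0,0,0.04],[0,0,0,0,0,0,0.05],[0,0,0,0,0,0,0.05],[0,0,-0.03,0,0,0,0.05],[0,0,-0.03,0,0,0,0.05],[0,0,0,0,0,0,0.05]]'
python3 - <<'E'
from h import *
st()
d=snap('top','t2')
b=cv2.imread('pics/t2.png')
cv2.imwrite('pics/t2c.png',cv2.resize(b[170:230,190:250],None,fx=8,fy=8,interpolation=cv2.INTER_CUBIC))
d=snap('wrist','w3')
E
```

```text
clock: 6.1
position: [540.0, 172.3, 170.2]
ee_rot: [0.023, 0.882, 0.012, -0.47]
contact_force: [-0.9, 0.3, 4.6]
gripper_width: 28.8
grasp_force: 38.8
clock: 6.7
position: [592.9, 169.5, 205.8]
ee_rot: [0.023, 0.884, 0.013, -0.466]
contact_force: [0.4, 0.0, 0.4]
gripper_width: 50.0
grasp_force: 0.0
6.7 p [592.9 169.5 205.8] yaw(y) 86.9 z [-0.824  0.045 -0.565] F [0.4 0.  0.4] T [-0.04  -1.586  0.004] w 50.0 g 0.0 j [ 0.37  0.86  0.61 -0.43 -2.2  -2.08]
```

View pics/w3.png

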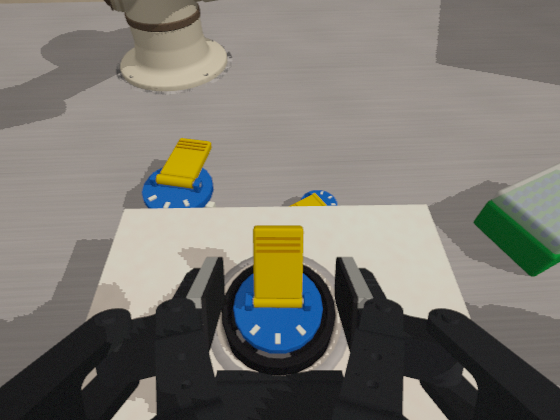

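The tab stands part-way up, with its end at (278,227). I'll measure its angle, then tilt the tool the other way for the second pinch.

```bash
python3 - <<'E'
from h import *
from scipy.optimize import minimize_scalar
c=cam('w3')
for a in range(48,72,4):
    t=np.radians(a); # top edge of far end (upper face)
    p=np.array([554.3,171.5,124.5])+50*np.array([-np.cos(t),.05*np.cos(t),np.sin(t)])
    n=4*np.array([np.sin(t),0,np.cos(t)])
    print(a,np.round(w2px(c,p+n),1),np.round(w2px(c,p-n),1))
print(np.round(w2px(c,[554.3,171.5,119]),1),np.round(w2px(c,[554.3,171.5,124.5]),1))
E
python3 -m pendant '[[0.037,0,-0.025,0,0,0,0.05],[0,0,0,0,-8.15,0,0.05],[0,0,0,0,-8.15,0,0.05],[0,0,0,0,-8.15,0,0.05],[0,0,0,0,-8.15,0,0.05],[0,0,0,0,-8.15,0,0.05],[0,0,0,0,-8.15,0,0.05],[0,0,0,0,-8.15,0,0.05],[0,0,0,0,-8.15,0,0.05],[0,0,0,0,-8.15,0,0.05],[0,0,0,0,-8.15,0,0.05],[0,0,0,0,-8.1,0,0.05]]'
python3 -m pendant '[[0,0,0,0,0,0,0.05],[0,0,0,0,0,0,0.05]]'
python3 - <<'E'
from h import *
st()
plan([[496,174.2,210.6],[529.7,172.5,160.6]])
E
```

```text
48 [279.2 223.4] [278.7 221. ]
52 [279.2 225.2] [278.7 221.8]
56 [279.2 227.4] [278.7 223. ]
60 [279.3 230.1] [278.6 224.6]
64 [279.3 233.2] [278.6 226.7]
68 [279.3 236.9] [278.6 229.3]
[279.1 302.5] [279.1 298.9]
clock: 8.0
position: [595.6, 160.2, 253.0]
ee_rot: [0.031, 0.968, -0.017, 0.25]
contact_force: [1.4, -2.3, 0.5]
gripper_width: 50.1
grasp_force: 0.0
clock: 8.2
position: [598.7, 159.0, 254.2]
ee_rot: [0.033, 0.968, -0.017, 0.249]
contact_force: [0.1, -0.1, -0.1]
gripper_width: 50.3
grasp_force: 0.0
8.2 p [598.7 159.  254.2] yaw(y) 85.8 z [ 0.48  -0.05  -0.876] F [ 0.1 -0.1 -0.1] T [0.113 0.906 0.049] w 50.3 g 0.0 j [ 0.6   0.2  -0.58  0.71 -0.5  -2.82]
[496, 174.2, 210.6] tool mm [111.7   8.3 -11.9] rows 3 each m [ 0.0372  0.0028 -0.004 ]
[529.7, 172.5, 160.6] tool mm [-5.4  1.6 60.1] rows 2 each m [-0.0027  0.0008  0.03  ]
```

```bash
python3 -m pendant '[[0.0373,0.0028,-0.004,0,0,-1,0.05],[0.0373,0.0028,-0.004,0,0,0,0.05],[0.0372,0.0028,-0.004,0,0,0,0.05],[0,0,0,0,0,0,0.05],[0,0,0,0,0,0,0.05]]'
python3 - <<'E'
from h import *
st()
plan([[529.7,172.6,161]])
d=snap('wrist','w4')
E
```

```text
clock: 8.7
position: [501.4, 171.8, 221.9]
ee_rot: [0.022, 0.97, -0.018, 0.242]
contact_force: [-0.0, 0.0, 0.8]
gripper_width: 50.3
grasp_force: 0.0
8.7 p [501.4 171.8 221.9] yaw(y) 87.0 z [ 0.468 -0.045 -0.883] F [-0.   0.   0.8] T [ 0.069  0.877 -0.   ] w 50.3 g 0.0 j [ 0.7   0.09 -0.83  0.89 -0.45 -3.09]
[529.7, 172.6, 161] tool mm [ 3.7  3.7 67. ] rows 2 each m [0.0018 0.0018 0.0335]
```

View pics/w4.png

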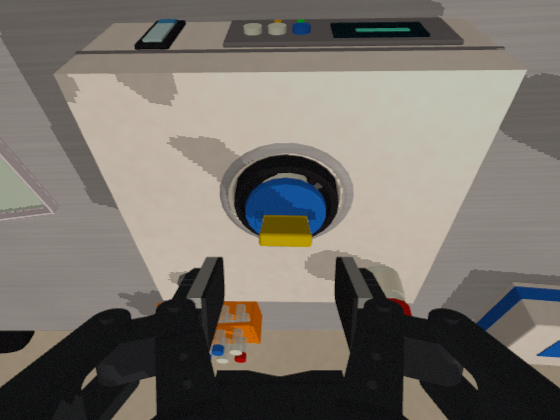

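The view shows the tab between the fingers, but joint 6 is close to its limit, so I'll reduce the tilt.

```bash
python3 -m pendant '[[0,0,0,0,7,0,0.05],[0,0,0,0,7,0,0.05],[0,0,0,0,4,0,0.05],[0,0,0,0,0,0,0.05],[0,0,0,0,0,0,0.05]]'
python3 - <<'E'
from h import *
st()
plan([[529.7,172.6,161]])
E
```

```text
clock: 9.25
position: [508.1, 164.0, 224.1]
ee_rot: [0.031, 0.99, -0.024, 0.134]
contact_force: [-0.6, -0.0, 0.1]
gripper_width: 50.4
grasp_force: 0.0
9.25 p [508.1 164.  224.1] yaw(y) 86.2 z [ 0.264 -0.056 -0.963] F [-0.6 -0.   0.1] T [ 0.111  0.532 -0.034] w 50.4 g 0.0 j [ 0.72  0.16 -0.54  0.33 -0.73 -2.58]
[529.7, 172.6, 161] tool mm [-3.5 12.5 66. ] rows 2 each m [-0.0017  0.0063  0.033 ]
```

```bash
python3 -m pendant '[[0,0.004,0,-3.2,0,-0.8,0.05],[-0.001,0.004,0.01,0,0,0,0.05],[0,0,0,0,0,0,0.05],[0,0,0,0,0,0,0.05]]'
python3 - <<'E'
from h import *
st()
plan([[529.7,172.6,161]])
E
```

```text
clock: 9.65
position: [510.8, 171.3, 213.9]
ee_rot: [0.019, 0.991, 0.002, 0.134]
contact_force: [-0.1, -1.0, 0.3]
gripper_width: 49.9
grasp_force: 0.0
9.65 p [510.8 171.3 213.9] yaw(y) 87.8 z [ 0.265 -0.002 -0.964] F [-0.1 -1.   0.3] T [0.001 0.527 0.062] w 49.9 g 0.0 j [ 0.71  0.17 -0.54  0.28 -0.68 -2.52]
[529.7, 172.6, 161] tool mm [-4.1  1.5 56. ] rows 2 each m [-0.0021  0.0008  0.028 ]
```

```bash
python3 -m pendant '[[-0.002,0.0008,0.02,0,0,0.5,0.05],[-0.002,0.0007,0.02,0,0,0.3,0.05],[0,0,0.016,0,0,0,0.05],[0,0,0,0,0,0,0.045],[0,0,0,0,0,0,0.038],[0,0,0,0,0,0,0.033],[0,0,0,0,0,0,0.028],[0,0,0,0,0,0,0.028],[0,0,0,0,0,0,0.028]]'
python3 - <<'E'
from h import *
st()
s=arm.read_state();r=R.from_quat(s['ee_rot'])
v=r.inv().apply(s['position']-np.array([554.3,171.5,124.5]));v[1]=0
print('r',v,'shift per 4deg',R.from_rotvec([0,np.radians(4),0]).apply(v)-v)
E
```

```text
clock: 10.55
position: [530.3, 173.1, 162.9]
ee_rot: [0.026, 0.99, 0.004, 0.135]
contact_force: [-1.2, -1.9, 4.6]
gripper_width: 29.3
grasp_force: 49.7
10.55 p [530.3 173.1 162.9] yaw(y) 87.1 z [ 0.268  0.001 -0.963] F [-1.2 -1.9  4.6] T [-0.637  0.519 -0.183] w 29.3 g 49.7 j [ 0.68  0.26 -0.58  0.33 -0.54 -2.57]
r [ 12.9132529    0.         -43.45022396] shift per 4deg [-3.06239044  0.         -0.79494043]
```

```bash
python3 -m pendant '[[-0.00306,0,-0.0008,0,4,0,0.028],[-0.00306,0,-0.0008,0,4,0,0.028],[-0.00306,0,-0.0008,0,4,0,0.028],[-0.00306,0,-0.0008,0,4,0,0.028],[0,0,0,0,0,0,0.028]]'
python3 -m pendant '[[-0.00306,0,-0.0008,0,4,0,0.028],[-0.00306,0,-0.0008,0,4,0,0.028],[-0.00306,0,-0.0008,0,4,0,0.028],[0,0,0,0,0,0,0.028]]'
python3 -m pendant '[[-0.00306,0,-0.0008,0,4,0,0.028],[0,0,0,0,0,0,0.028],[0,0,0,0,0,0,0.028]]'
python3 - <<'E'
from h import *
st()
E
```

```text
clock: 11.05
position: [543.7, 173.2, 168.0]
ee_rot: [0.026, 1.0, 0.008, -0.004]
contact_force: [-2.5, 0.8, 3.8]
gripper_width: 28.7
grasp_force: 49.8
clock: 11.45
position: [552.2, 172.3, 169.2]
ee_rot: [0.025, 0.994, 0.01, -0.11]
contact_force: [-1.7, 0.1, 6.4]
gripper_width: 28.9
grasp_force: 50.0
clock: 11.75
position: [554.4, 172.0, 169.3]
ee_rot: [0.024, 0.989, 0.011, -0.143]
contact_force: [-1.5, 0.1, 6.0]
gripper_width: 29.3
grasp_force: 49.9
11.75 p [554.4 172.  169.3] yaw(y) 87.1 z [-0.283  0.029 -0.959] F [-1.5  0.1  6. ] T [ 0.112  0.104 -0.018] w 29.3 g 49.9 j [ 0.5   0.51  0.01 -0.17 -1.32 -2.06]
```

```bash
python3 -m pendant '[[0,0,0,0,0,0,0.04],[0,0,0,0,0,0,0.055],[0,0,0,0,0,0,0.055],[0,0,0,1.7,-8.2,0,0.055],[0,0,0,0,-8.2,0,0.055],[0,0,0,0,0,0,0.055],[0,0,0,0,0,0,0.055]]'
python3 - <<'E'
from h import *
st()
plan([[554.5,171.5,168]])
snap('wrist','w5');d=snap('scene','s5')
a=cv2.imread('pics/w5.png');b=cv2.resize(cv2.imread('pics/s5.png')[170:270,270:390],None,fx=3.2,fy=3.2)
im=np.zeros((420,780,3),np.uint8);im[:,:390]=a[:,85:475];im[:b.shape[0],395:395+b.shape[1]]=b
cv2.imwrite('pics/c5.png',im)
E
```

```text
clock: 12.45
position: [553.3, 171.9, 169.0]
ee_rot: [0.022, 1.0, -0.007, -0.002]
contact_force: [-0.3, -0.6, 0.6]
gripper_width: 54.9
grasp_force: 0.0
12.45 p [553.3 171.9 169. ] yaw(y) 87.5 z [-0.004 -0.014 -1.   ] F [-0.3 -0.6  0.6] T [ 0.066 -0.052 -0.006] w 54.9 g 0.0 j [ 0.59  0.39 -0.23  0.01 -0.97 -2.21]
[554.5, 171.5, 168] tool mm [-1.2 -0.3  1. ] rows 1 each m [-0.0012 -0.0003  0.001 ]
```

View pics/c5.png

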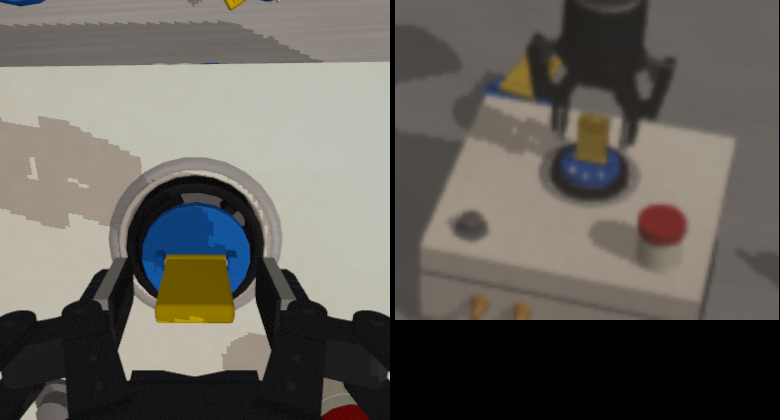

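Run:
```python
from h import *
c=cam('w5')
for a in range(78,96,4):
    t=np.radians(a)
    p=np.array([554.3,171.5,124.5])+50*np.array([-np.cos(t),.05*np.cos(t),np.sin(t)])
    n=4*np.array([np.sin(t),0,np.cos(t)])
    print(a,np.round(w2px(c,p+n),1),np.round(w2px(c,p-n),1))
print(np.round(w2px(c,[554.3,171.5,119]),1),np.round(w2px(c,[554.3,171.5,124.5]),1))
```

```text
78 [279.  295.6] [278.1 274.3]
82 [278.9 304.4] [278.  283.8]
86 [278.8 312.8] [277.9 293. ]
90 [278.8 320.7] [277.8 302. ]
94 [278.7 328. ] [277.8 310.5]
[280.2 252.1] [280.  256.4]
```

The tab is upright, with its end edge at row 321, i.e. about 90°. I'll regrasp and start unscrewing by feel.

```bash
python3 -m pendant '[[-0.001,0,0.001,-0.8,0,0.4,0.055],[0,0,0,0,0,0,0.045],[0,0,0,0,0,0,0.036],[0,0,0,0,0,0,0.028],[0,0,0,0,0,0,0.028],[0,0,0,0,0,0,0.028]]'
python3 -c "
from h import *
st()"
python3 -m pendant '[[0,0,0,0,0,-2,0.028],[0,0,0,0,0,-2,0.028],[0,0,0,0,0,0,0.028]]'
python3 -c "
from h import *
st()"
```

```text
clock: 13.15
position: [555.3, 171.8, 167.8]
ee_rot: [0.026, 1.0, -0.0, -0.001]
contact_force: [0.9, -0.4, 0.2]
gripper_width: 29.0
grasp_force: 51.8
13.15 p [555.3 171.8 167.8] yaw(y) 87.0 z [-0.002 -0.    -1.   ] F [ 0.9 -0.4  0.2] T [-0.096 -0.366  0.031] w 29.0 g 51.8 j [ 0.58  0.39 -0.22 -0.   -0.96 -2.2 ]
clock: 13.45
position: [555.4, 171.8, 167.9]
ee_rot: [-0.009, 1.0, 0.0, -0.001]
contact_force: [0.9, 0.9, 0.2]
gripper_width: 29.3
grasp_force: 51.7
13.45 p [555.4 171.8 167.9] yaw(y) 91.0 z [-0.002  0.    -1.   ] F [0.9 0.9 0.2] T [-0.045 -0.43  -0.006] w 29.3 g 51.7 j [ 0.58  0.39 -0.22 -0.   -0.96 -2.13]
```

```bash
for i in 1 2; do python3 -m pendant '[[0,0,-0.0001,0,0,-2,0.028],[0,0,-0.0001,0,0,-2,0.028],[0,0,0,0,0,0,0.028]]' >/dev/null
python3 -c "
from h import *
st()"; done
```

```text
13.75 p [555.4 171.9 168. ] yaw(y) 95.0 z [-0.002  0.    -1.   ] F [ 1.4  0.7 -0. ] T [-0.011 -0.69   0.031] w 29.1 g 51.7 j [ 0.58  0.39 -0.22 -0.   -0.96 -2.06]
14.05 p [555.4 171.9 168.2] yaw(y) 99.0 z [-0.002  0.    -1.   ] F [ 2.1  0.3 -1.3] T [ 0.146 -0.774  0.025] w 29.4 g 51.7 j [ 0.58  0.39 -0.22 -0.   -0.96 -1.99]
```

Run:
```python
from h import *
snap('wrist','w6');
for f in('w5','w6'):
    a=cv2.cvtColor(cv2.imread(f'pics/{f}.png'),cv2.COLOR_BGR2HSV)
    m=cv2.inRange(a,(20,150,60),(32,255,255));m[:200]=0;m[:,:200]=0;m[:,360:]=0
    print(f,[(x,np.flatnonzero(m[:,x])[[0,-1]]) for x in range(246,316,8) if m[:,x].any()])
    b=cv2.inRange(a,(100,150,60),(125,255,255));b[:150]=0;b[:,:200]=0;b[:,360:]=0
    print([(y,np.flatnonzero(b[y])[[0,-1]]) for y in range(205,270,8)])
```

```text
w5 [(246, array([283, 322])), (254, array([255, 322])), (262, array([255, 322])), (270, array([255, 322])), (278, array([255, 322])), (286, array([255, 322])), (294, array([255, 322])), (302, array([255, 322])), (310, array([258, 322]))]
[(205, array([262, 299])), (213, array([247, 314])), (221, array([239, 321])), (229, array([234, 327])), (237, array([230, 331])), (245, array([227, 334])), (253, array([227, 334])), (261, array([227, 335])), (269, array([229, 332]))]
w6 [(246, array([273, 319])), (254, array([252, 319])), (262, array([252, 319])), (270, array([252, 319])), (278, array([252, 319])), (286, array([252, 319])), (294, array([252, 318])), (302, array([252, 318])), (310, array([263, 318]))]Traceback (most recent call last):
  File "<stdin>", line 8, in <module>
IndexError: index 0 is out of bounds for axis 0 with size 0
```

The tab has turned with the gripper and isn't slipping. I'll continue and also watch the joint-6 effort.

```bash
sed -i "s/'j',np/'e6',np.round(s['joint_efforts'][[0,5]],3),'j',np/" h.py
python3 -c "
from h import *
st()"
for i in 1 2 3; do python3 -m pendant '[[0,0,-0.0001,0,0,-2,0.028],[0,0,0,0,0,-2,0.028],[0,0,0,0,0,0,0.028]]' >/dev/null
python3 -c "
from h import *
st()"; done
```

```text
14.1 p [555.4 172.  168.2] yaw(y) 99.0 z [-0.002  0.    -1.   ] F [ 3.   1.2 -1.1] T [ 0.061 -0.794 -0.036] w 29.1 g 51.7 e6 [0.089 0.032] j [ 0.58  0.39 -0.22 -0.   -0.96 -1.99]
14.4 p [555.2 172.  168.3] yaw(y) 103.0 z [-0.002  0.    -1.   ] F [ 1.8  1.6 -1.6] T [ 0.173 -0.723 -0.015] w 29.1 g 51.7 e6 [-0.108  0.121] j [ 0.58  0.39 -0.22 -0.   -0.96 -1.92]
14.7 p [555.1 171.9 168.3] yaw(y) 107.0 z [-0.003  0.    -1.   ] F [ 1.6  0.4 -0.6] T [ 0.238 -0.65  -0.016] w 29.1 g 51.7 e6 [-0.273  0.118] j [ 0.58  0.39 -0.22 -0.   -0.96 -1.85]
15.0 p [555.  171.8 168.5] yaw(y) 111.0 z [-0.003 -0.    -1.   ] F [ 1.1  1.  -1.1] T [ 0.261 -0.551  0.031] w 29.2 g 51.8 e6 [-0.359  0.11 ] j [ 0.58  0.39 -0.22 -0.   -0.96 -1.78]
```

```bash
for i in 1 2 3; do python3 -m pendant '[[0,0,-0.0001,0,0,-2,0.028],[0,0,0,0,0,0,0.028]]' >/dev/null
python3 -c "
from h import *
st()"; done
```

```text
15.2 p [555.  171.8 168.6] yaw(y) 113.0 z [-0.003 -0.    -1.   ] F [ 2.5  0.4 -1.4] T [ 0.327 -0.454  0.065] w 28.8 g 51.8 e6 [-0.409  0.101] j [ 0.58  0.39 -0.22 -0.   -0.96 -1.75]
15.4 p [555.  171.8 168.7] yaw(y) 115.0 z [-0.003 -0.    -1.   ] F [ 1.4  1.3 -0.7] T [ 0.296 -0.422 -0.037] w 29.0 g 51.8 e6 [-0.416  0.094] j [ 0.58  0.39 -0.22 -0.   -0.96 -1.71]
15.6 p [555.  171.7 169. ] yaw(y) 117.0 z [-0.003 -0.    -1.   ] F [1.3 0.2 1.1] T [ 0.221 -0.341  0.036] w 29.1 g 51.9 e6 [-0.403  0.081] j [ 0.58  0.39 -0.22 -0.   -0.96 -1.68]
```

```bash
for i in 1 2 3; do python3 -m pendant '[[0,0,-0.0001,0,0,-2,0.028],[0,0,0,0,0,0,0.028]]' >/dev/null
python3 -c "
from h import *
st()"; done
```

```text
15.8 p [554.8 171.5 169.2] yaw(y) 119.0 z [-0.004 -0.001 -1.   ] F [ 0.3 -0.1  2.6] T [ 0.065  0.02  -0.024] w 29.1 g 52.1 e6 [-0.133  0.106] j [ 0.58  0.39 -0.22 -0.   -0.96 -1.64]
16.0 p [554.4 171.1 169.2] yaw(y) 120.9 z [-0.005 -0.001 -1.   ] F [-1.6 -0.6  3.5] T [-0.269  0.396  0.026] w 29.2 g 52.2 e6 [0.289 0.148] j [ 0.58  0.39 -0.22 -0.   -0.97 -1.61]
16.2 p [554.3 171.  169.1] yaw(y) 122.9 z [-0.005 -0.001 -1.   ] F [-1.6 -1.6  4.4] T [-0.528  0.597 -0.381] w 29.4 g 52.4 e6 [0.936 0.49 ] j [ 0.58  0.39 -0.22 -0.   -0.97 -1.57]
```

Torque rose sharply, so this is the stop, and Fz has turned positive as the seal pushes up. I'll back off into the gap and try a gentle lift.

```bash
python3 -m pendant '[[0,0,0,0,0,2,0.028],[0,0,0,0,0,2,0.028],[0,0,0,0,0,0,0.028]]' >/dev/null
python3 -c "
from h import *
st()"
python3 -m pendant '[[0,0,-0.0005,0,0,0,0.028],[0,0,-0.0005,0,0,0,0.028],[0,0,0,0,0,0,0.028]]' >/dev/null
python3 -c "
from h import *
st()"
```

```text
16.5 p [554.7 171.5 169.1] yaw(y) 119.0 z [-0.004 -0.001 -1.   ] F [-0.4 -1.3  3.4] T [-0.312  0.383 -0.046] w 29.2 g 52.2 e6 [ 0.298 -0.101] j [ 0.58  0.39 -0.22 -0.   -0.96 -1.64]
16.8 p [554.8 171.5 170. ] yaw(y) 119.0 z [-0.004 -0.001 -1.   ] F [-0.5 -1.2  3. ] T [-0.385  0.431 -0.02 ] w 28.9 g 52.2 e6 [0.506 0.027] j [ 0.58  0.39 -0.22 -0.   -0.97 -1.64]
```

Fz stays positive, so the cap is lifting freely. I'll go on in small steps.

```bash
for i in 1 2 3; do python3 -m pendant '[[0,0,-0.0007,0,0,0,0.028],[0,0,-0.0008,0,0,0,0.028],[0,0,0,0,0,0,0.028]]' >/dev/null
python3 -c "
from h import *
st()"; done
```

```text
17.1 p [554.8 171.6 171.4] yaw(y) 119.0 z [-0.004 -0.001 -1.   ] F [-1.4 -2.3  2.6] T [-0.573  0.437 -0.026] w 29.0 g 52.1 e6 [0.688 0.025] j [ 0.58  0.39 -0.22 -0.   -0.97 -1.64]
17.4 p [554.9 171.6 172.9] yaw(y) 119.0 z [-0.004 -0.    -1.   ] F [-0.6 -2.   0. ] T [-0.524  0.314 -0.018] w 28.9 g 52.0 e6 [0.664 0.029] j [ 0.58  0.38 -0.22 -0.   -0.97 -1.64]
17.7 p [554.9 171.7 174.4] yaw(y) 119.0 z [-0.003 -0.    -1.   ] F [-1.1 -2.  -0.2] T [-0.445  0.348 -0.001] w 29.2 g 52.0 e6 [0.572 0.031] j [ 0.58  0.38 -0.21 -0.   -0.98 -1.64]
```

```bash
python3 -m pendant '[[0,0,-0.004,0,0,0,0.028],[0,0,-0.004,0,0,0,0.028],[0,0,-0.006,0,0,0,0.028],[0,0,-0.008,0,0,0,0.028],[0,0,-0.01,0,0,0,0.028],[0,0,-0.01,0,0,0,0.028],[0,0,-0.015,0,0,0,0.028],[0,0,-0.015,0,0,0,0.028],[0,0,-0.015,0,0,0,0.028],[0,0,0,0,0,0,0.028]]'
python3 - <<'E'
from h import *
st()
plan([[576,-200,265],[576,-200,100]])
snap('wrist','w7');snap('scene','s7')
a=cv2.imread('pics/w7.png');b=cv2.resize(cv2.imread('pics/s7.png')[120:260,270:390],None,fx=3,fy=3)
im=np.zeros((420,760,3),np.uint8);im[:,:390]=a[:,85:475];im[:b.shape[0],395:395+b.shape[1]]=b
cv2.imwrite('pics/c7.png',im)
E
```

```text
clock: 18.7
position: [556.6, 172.3, 264.8]
ee_rot: [-0.251, 0.968, 0.001, 0.002]
contact_force: [0.1, 0.8, -0.8]
gripper_width: 28.5
grasp_force: 51.7
18.7 p [556.6 172.3 264.8] yaw(y) 119.1 z [ 0.003  0.002 -1.   ] F [ 0.1  0.8 -0.8] T [-0.021 -0.028 -0.055] w 28.5 g 51.7 e6 [-0.021 -0.   ] j [ 0.58  0.31 -0.09 -0.   -1.17 -1.64]
[576, -200, 265] tool mm [ 163.8 -334.8   -1. ] rows 8 each m [ 0.0205 -0.0419 -0.0001]
[576, -200, 100] tool mm [ 6.00e-01 -1.00e-01  1.65e+02] rows 4 each m [ 0.0001 -0.      0.0412]
```

View pics/c7.png

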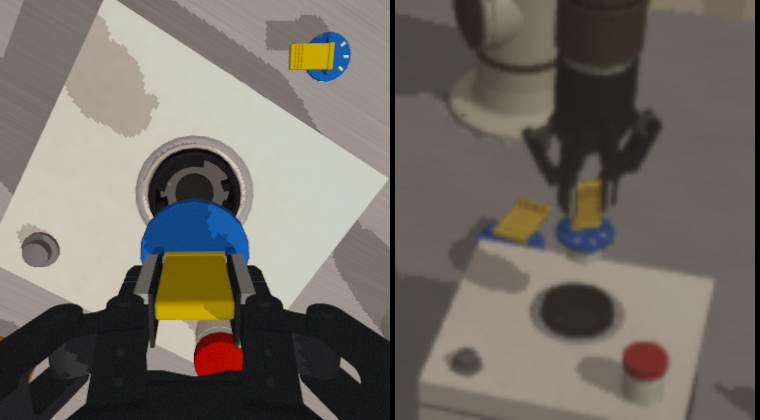

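The cap is held upright and clear of the open neck. I'll move over the free half of the tray.

```bash
python3 -m pendant '[[0.007,-0.014,0,0,0,0,0.028],[0.014,-0.029,0,0,0,0,0.028],[0.016,-0.0325,0,0,0,0,0.028],[0.016,-0.0325,0,0,0,0,0.028],[0.016,-0.0325,0,0,0,0,0.028],[0.016,-0.0325,0,0,0,0,0.028],[0.016,-0.0325,0,0,0,0,0.028],[0.016,-0.0325,0,0,0,0,0.028],[0.016,-0.0325,0,0,0,0,0.028],[0.016,-0.0325,0,0,0,0,0.028],[0.01,-0.021,0,0,0,0,0.028],[0.005,-0.01,0,0,0,0,0.028]]' >/dev/null
python3 -m pendant '[[0,0,0.02,0,0,0,0.028],[0,0,0.04,0,0,0,0.028],[0,0,0.04,0,0,0,0.028],[0,0,0.03,0,0,0,0.028],[0,0,0.02,0,0,0,0.028],[0,0,0.01,0,0,0,0.028],[0,0,0,0,0,0,0.028]]'
python3 - <<'E'
from h import *
st()
plan([[576,-200,87]])
E
```

```text
clock: 20.7
position: [572.5, -199.6, 99.9]
ee_rot: [-0.251, 0.968, 0.001, -0.003]
contact_force: [-0.3, -0.7, -1.1]
gripper_width: 29.0
grasp_force: 51.9
20.7 p [ 572.5 -199.6   99.9] yaw(y) 119.1 z [-0.007  0.    -1.   ] F [-0.3 -0.7 -1.1] T [ 0.054  0.001 -0.013] w 29.0 g 51.9 e6 [0.021 0.001] j [-0.07  0.51 -0.23  0.   -0.84 -1.  ]
[576, -200, 87] tool mm [-2.9 -2.1 12.9] rows 1 each m [-0.0029 -0.0021  0.0129]
```

```bash
python3 -m pendant '[[0,0,0.005,0,0,0,0.028],[0,0,0.005,0,0,0,0.028],[0,0,0.004,0,0,0,0.028],[0,0,0,0,0,0,0.028],[0,0,0,0,0,0,0.028]]' >/dev/null
python3 -c "
from h import *
st()"
for i in 1 2 3; do python3 -m pendant '[[0,0,0.001,0,0,0,0.028],[0,0,0,0,0,0,0.028],[0,0,0,0,0,0,0.028]]' >/dev/null
python3 -c "
from h import *
st()"; done
```

```text
21.2 p [ 573.6 -200.    87.8] yaw(y) 119.0 z [-0.003 -0.    -1.   ] F [ 0.2  0.2 -0.8] T [-0.034 -0.028  0.068] w 29.0 g 51.9 e6 [-0.003  0.   ] j [-0.07  0.52 -0.24  0.   -0.81 -1.  ]
21.5 p [ 573.5 -199.9   86.7] yaw(y) 119.0 z [-0.003 -0.    -1.   ] F [-0.3 -0.2 -1.6] T [ 0.023 -0.007  0.01 ] w 29.0 g 51.9 e6 [ 0. -0.] j [-0.07  0.52 -0.24  0.   -0.81 -1.  ]
21.8 p [ 573.5 -199.9   85.6] yaw(y) 119.0 z [-0.003 -0.    -1.   ] F [-0.3 -0.7 -0.7] T [-0.034 -0.028  0.03 ] w 29.3 g 51.9 e6 [-0. -0.] j [-0.07  0.52 -0.24  0.   -0.81 -1.  ]
22.1 p [ 573.4 -199.9   84.5] yaw(y) 119.0 z [-0.003 -0.    -1.   ] F [-0.  -0.8 -1.1] T [ 0.066 -0.028  0.026] w 28.9 g 51.9 e6 [-0.001 -0.   ] j [-0.07  0.52 -0.24  0.   -0.81 -1.  ]
```

```bash
for i in 1 2 3 4; do python3 -m pendant '[[0,0,0.0008,0,0,0,0.028],[0,0,0,0,0,0,0.028],[0,0,0,0,0,0,0.028]]' >/dev/null
python3 -c "
from h import *
st()"; done
```

```text
22.4 p [ 573.4 -199.9   83.7] yaw(y) 119.0 z [-0.003 -0.    -1.   ] F [-0.1 -2.1 -1.2] T [ 0.005  0.02  -0.04 ] w 29.1 g 51.9 e6 [-0.001 -0.   ] j [-0.07  0.53 -0.24  0.   -0.81 -1.  ]
22.7 p [ 573.5 -199.9   82.9] yaw(y) 119.0 z [-0.003 -0.    -1.   ] F [ 0.3 -0.6 -1.1] T [0.004 0.093 0.031] w 28.8 g 51.9 e6 [-0.001 -0.   ] j [-0.07  0.53 -0.24  0.   -0.8  -1.  ]
23.0 p [ 573.5 -199.9   82.1] yaw(y) 119.0 z [-0.003 -0.    -1.   ] F [ 1.1 -0.3 -0.8] T [ 0.037 -0.019  0.064] w 29.3 g 51.9 e6 [-0.001  0.   ] j [-0.07  0.53 -0.24  0.   -0.8  -1.  ]
23.3 p [ 573.4 -199.9   81.3] yaw(y) 119.0 z [-0.003 -0.    -1.   ] F [ 0.3 -0.1 -2.1] T [-0.017 -0.017 -0.018] w 29.3 g 51.9 e6 [-0.001  0.   ] j [-0.07  0.53 -0.24  0.   -0.8  -1.  ]
```

```bash
for i in 1 2 3 4; do python3 -m pendant '[[0,0,0.0006,0,0,0,0.028],[0,0,0,0,0,0,0.028],[0,0,0,0,0,0,0.028]]' >/dev/null
python3 -c "
from h import *
st()"; done
```

```text
23.6 p [ 573.4 -199.9   80.8] yaw(y) 119.0 z [-0.003 -0.    -1.   ] F [ 0.1  0.4 -1.5] T [0.019 0.024 0.075] w 29.4 g 51.9 e6 [-0. -0.] j [-0.07  0.53 -0.25  0.   -0.8  -1.  ]
23.9 p [ 573.5 -199.9   80.2] yaw(y) 119.0 z [-0.003 -0.    -1.   ] F [ 0.8 -0.5 -1.9] T [-0.035 -0.029 -0.037] w 29.5 g 51.9 e6 [-0.001  0.   ] j [-0.07  0.53 -0.25  0.   -0.8  -1.  ]
24.2 p [ 573.5 -200.    79.7] yaw(y) 119.0 z [-0.003 -0.    -1.   ] F [-0.6  0.4 -0.9] T [ 0.036  0.096 -0.053] w 29.0 g 52.0 e6 [ 0.043 -0.   ] j [-0.07  0.53 -0.25  0.   -0.8  -1.  ]
24.5 p [ 573.5 -200.    79.6] yaw(y) 119.0 z [-0.003 -0.    -1.   ] F [-2.5  1.8  5.1] T [ 0.266  0.598 -0.046] w 28.8 g 52.5 e6 [-0.116 -0.004] j [-0.07  0.53 -0.25  0.   -0.8  -1.  ]
```

Contact is felt at z = 79.7 mm. I'll release and withdraw straight up.

```bash
python3 -m pendant '[[0,0,-0.0003,0,0,0,0.028],[0,0,0,0,0,0,0.032],[0,0,0,0,0,0,0.036],[0,0,0,0,0,0,0.045],[0,0,0,0,0,0,0.06],[0,0,0,0,0,0,0.06],[0,0,-0.02,0,0,0,0.06],[0,0,-0.04,0,0,0,0.06],[0,0,-0.04,0,0,0,0.06],[0,0,-0.04,0,0,0,0.06],[0,0,0,0,0,0,0.06],[0,0,0,0,0,0,0.06]]'
python3 - <<'E'
from h import *
st()
snap('wrist','w8');snap('scene','s8')
a=cv2.imread('pics/w8.png');b=cv2.resize(cv2.imread('pics/s8.png')[190:270,140:260],None,fx=3.2,fy=3.2)
im=np.zeros((420,780,3),np.uint8);im[:,:390]=a[:,85:475];im[:b.shape[0],395:395+b.shape[1]]=b
cv2.imwrite('pics/c8.png',im)
c=cam('w8');print([np.round(w2px(c,p)) for p in([573,-200,33],[576,-198,3])])
E
```

```text
clock: 25.7
position: [574.1, -199.8, 220.4]
ee_rot: [-0.251, 0.968, 0.0, -0.0]
contact_force: [-1.2, -0.2, -0.5]
gripper_width: 59.7
grasp_force: 0.0
25.7 p [ 574.1 -199.8  220.4] yaw(y) 119.0 z [-0.  0. -1.] F [-1.2 -0.2 -0.5] T [-0.049 -0.015 -0.023] w 59.7 g 0.0 e6 [0.011 0.   ] j [-0.07  0.38 -0.09  0.   -1.1  -1.  ]
[array([280., 189.]), array([280., 186.])]
```

View pics/c8.png

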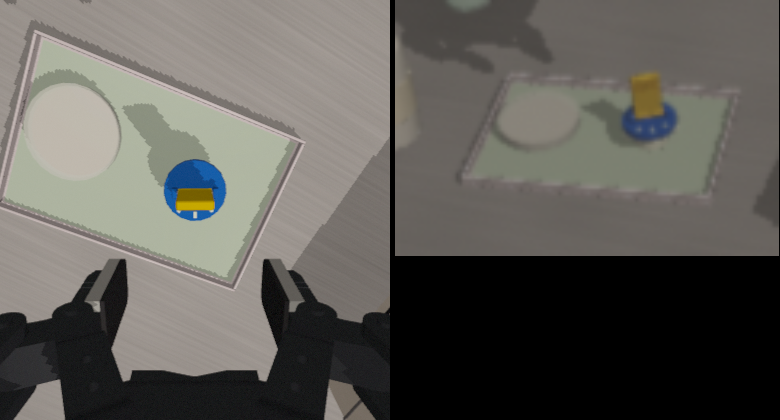

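The cap stands upright inside the tray, with its disc at (195,190) in the crop, and the dish hasn't moved. I'll hand in the job.

```bash
python3 -c "
from h import *
print(arm.job_done())"
```

```text
the job is handed in; nothing more can be done
None
```

The job is handed in (no verdict came back): the cap came off without forcing, stands upright in the free half of the tray, and no bystander appeared to have moved; the clock read about 26 s.

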